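Make up two glassware kits at the laboratory bench

TASK

Make up two kits from the stock on the bench: into the oblong tray go the cork ring, the brown flask seated upright in that ring, and beside it the smallest stopper; into the square tray go the boss head and the largest stopper. Each stands or lies flat on the tray floor the same way up as it does now (the flask on its ring), not leaning on the tray's walls. The flask is glass: keep it upright and set it down rather than dropping it, and leave the middle-sized stopper, the beaker and the jar where they are.

Things in the scene. Friction and masses are not known exactly. Their poses are not given: they have to be found in the camera images.
- oblong_tray: Oblong grey plastic tray, fixed to the bench, open on top: 220 x 130 mm outside (along its own x and y), 18 mm high, walls and floor 4 mm thick, no dividers. Origin: centre of its underside; its z points up. The longer side is its x.
- square_tray: Square grey plastic tray, fixed to the bench, open on top: 160 x 160 mm outside (along its own x and y), 18 mm high, walls and floor 4 mm thick, no dividers. Origin: centre of its underside; its z points up.
- cork_ring: Cork flask ring lying flat: 62 mm outside, 38 mm hole right through, 22 mm high. Origin: centre of its underside, z up.
- flask: Small flat-bottomed flask of brown glass, standing: bulb 54 mm across (widest 22 mm above the base), flat base 31 mm across, straight neck 22 mm across from 50 to 105 mm (top) above the base. About 80 g, most of it in the thick base, so that it stands steadily. Seated in the cork ring, the bulb rests on the edge of the hole and the flask's base is about 19 mm above the ring's underside. Origin: centre of the base, z up along the neck.
- boss_head: Metal boss head (rod clamp) lying flat: aluminium block 46 mm along its x, 24 mm along its y (the grasp), 24 mm high, with a dark thumbscrew at each x end, 78 mm long over the screws. About 140 g. Origin: centre of its underside, z up.
- small_stopper: The smallest of three plain white stoppers, standing on its narrow end: 22 mm across its upper half, tapering to 18.5 mm at the foot, 24 mm high, flat top. Origin: centre of its underside, z up.
- middle_stopper: The middle-sized of three plain white stoppers, standing on its narrow end: 34 mm across its upper half, tapering to 28.5 mm at the foot, 30 mm high, flat top. Origin: centre of its underside, z up. Not part of either kit.
- large_stopper: The largest of three plain white stoppers, standing on its narrow end: 46 mm across its upper half, tapering to 38.5 mm at the foot, 36 mm high, flat top. Origin: centre of its underside, z up.
- beaker: Small clear glass beaker, 60 mm across, 75 mm high, a bystander. Origin: centre of its underside.
- jar: Brown jar with a black cap, 56 mm across, 85 mm high, a bystander. Origin: centre of its underside.
Things that resemble listed ones, but are neither listed nor needed, are in the scene too. Several things have the shape of the boss_head; the one meant has the colours described above.

How it is judged (in metres and radians):
At the end, for the whole second after the job is handed in: Ring flat, small stopper upright on oblong tray floor; flask upright (0.2 rad), seated in ring (axes within 8 mm, base 12-26 mm above ring's foot); boss head flat, large stopper upright on square tray floor; none leaning on a wall; at rest, released; middle stopper, beaker, jar moved under 30 mm (x of cork_ring in the frame of oblong_tray between -0.075 and 0.075 m and y of cork_ring in the frame of oblong_tray between -0.031 and 0.031 m and z of cork_ring in the frame of oblong_tray between 0.001 and 0.009 m and angle between each of cork_ring, small_stopper, boss_head, large_stopper, flask's own z axis and vertical below 0.2 rad and linear speed of each of cork_ring, small_stopper, boss_head, large_stopper, flask below 0.02 m/s and x of small_stopper in the frame of oblong_tray between -0.095 and 0.095 m and y of small_stopper in the frame of oblong_tray between -0.05 and 0.05 m and z of small_stopper in the frame of oblong_tray between 0.001 and 0.009 m and x of boss_head in the frame of square_tray between -0.052 and 0.052 m and y of boss_head in the frame of square_tray between -0.052 and 0.052 m and z of boss_head in the frame of square_tray between 0.001 and 0.009 m and x of large_stopper in the frame of square_tray between -0.054 and 0.054 m and y of large_stopper in the frame of square_tray between -0.054 and 0.054 m and z of large_stopper in the frame of square_tray between 0.001 and 0.009 m and horizontal distance between flask and cork_ring below 0.008 m and z of flask in the frame of cork_ring between 0.012 and 0.026 m and angular speed of flask below 0.2 rad/s and distance of each of middle_stopper, beaker, jar from where it was at the start of the episode below 0.03 m); the robot touches nothing.
It fails at once if the middle-sized stopper, the beaker or the jar is moved by more than 30 mm (distance of any of middle_stopper, beaker, jar from where it was at the start of the episode above 0.03 m).
It fails at once if the flask is tipped by more than 0.6 rad (angle between flask's own z axis and vertical above 0.6 rad).
It fails at once if the flask falls freely (faster than 0.7 m/s with no finger on it) (linear speed of flask above 0.7 m/s and contact force between the fingers and flask below 0.05 N).
It also fails if it takes over 120 s, if anything falls off the work surface, if the arm or the gripper's body presses on something with over 40 N, if the wrist force passes 120 N, or if a joint passes its speed limit or range.

ROBOT

A 6-joint arm with a two-finger parallel gripper is mounted at the origin on the work surface. World frame = base frame: x ahead of the robot, y to its left, z up, the work surface at z = 0. Lengths are in mm, angles in rad, forces in N, time in s.
With the tool pointing down it reaches from about 350 to 875 mm from the base axis. Payload 4.2 kg.
Tool frame: the origin (TCP) lies midway between the tips of the shut fingers; the grasp point (between the pads) lies 19 mm behind it (arm.tcp_to_grasp is the distance from the TCP to the grasp point, in mm); z points along the fingers, y is the line along which they close (so a half turn about z gives the same grasp; the last joint's range is limited). The gripper opens to 85 mm and grips with 20 to 120 N. Pads are 22 mm wide; open, the fingers measure 114 mm over their backs; the gripper's body (76 mm by 85 mm) begins 54 mm behind the grasp point. The pads swing forward as they close: fully open they stand 13 mm farther back than shut.
Start: joints at [1.506, 0.385, 0.008, 0, -1.194, -0.259], TCP at [198.825, 592.51, 208.012] pointing down, gripper open.
Joint ranges: [-3.14, 3.14], [-1.21, 2.06], [-1.07, 1.41], [-3.16, 2.05], [-2.99, -0.16], [-3.1, 3.1]. Speed limits (rad/s): [2.79, 2.79, 3.14, 3.14, 3.14, 3.14].

INTERFACE

Orientations are given as a unit quaternion [x, y, z, w].
In Python, from bench import arm, imaging, job, models gives the robot as it stands.
- The arm moves only by the tool arm_command, never from a script. Its argument "rows" is a list of rows, each an object with "grip": the opening, from 0 (shut) to 1 (fully open); "linear": the shift along the tool's x, y, z in mm, a list of three; "rot": the turn, a rotation vector about the tool's x, y, z in rad, a list of three. In form: [{"grip": grip, "linear": [tx, ty, tz], "rot": [rx, ry, rz]}, ...]. A call has 1 to 10 rows; each row is the pose to reach, as a shift and turn from the pose commanded when the call began, along the tool's axes at that moment; what a row does not reach only later rows make up. A row lasts 1/8 s, in which the tool goes at most 62.5 mm and 10.7 degrees, less where a joint would pass 70% of its speed; a pose out of reach is approached as far as the arm can. A call with a gripper value outside its range is refused whole. The fingers move at their own pace and stop on an object; the grip force is fixed at half the most. Time passes only in rows, so rows that repeat a pose let the fingers close. It gives the time, the measured TCP pose, the force, the opening and the grip force at its end, in the units of the state.
- arm.read_state(): the state, without advancing time (a new reading comes with each control period).
- imaging.get_image(name): name is "scene" or "side" or "wrist"; returns a dict with "frame" (384x512x3 uint8, red, green, blue), "fx", "fy", "cx", "cy" (pixels), "k1" (the pictures are not rectified: a ray, as slopes to the right and down, at radius r is drawn at 1 + k1 r^2 times it, then the intrinsics apply), "extrinsics" (4x4, takes a point from world to camera coordinates); the wrist camera has in their place "T_tool_cam" (4x4, takes a point from camera to tool coordinates, whose origin is the TCP and whose axes are the flange's). Camera axes: x right, y down, z forward; pixel columns grow to the right and rows downward; lengths in mm; the calibration is good to about 2 mm. A picture is of the moment at which its call begins: read the wrist's pose just before it. There is no depth.
- job.job_done(): hands the job in; it is judged then, once.
Trained networks look in a picture, given as the dict that the camera call returned (one of the last four; its "shot" number tells which), for a name from the list of things; names that differ only in an ending like _2 or _b are one class to them, and where a whole thing is asked for, a point or a joint stands for the part that bears it (a point fixed in the world has none). Each returns a list of dicts, best first, with "score" (0 to 1); they miss things now and then, are a little off and sometimes report something else, mostly with a low value. They report only what shows in the picture. A call takes as long as a camera call. They do not tell look-alikes from the thing itself.
- models.spot_in(picture, query): "rect" ([left, top, right, bottom] in pixels, round what is visible of it).
- models.tip_of(picture, query): "pixel" ([column, row] in pixels: a listed point, or the origin of a listed thing).
The state is a dict: "clock": time; "joints": joint angles; "joint_vel": joint speeds; "joint_efforts": joint torques, N m; "position": TCP position; "ee_rot": TCP orientation; "contact_force": force on the tool from outside, world axes, zero at the start; "wrist_torque": the same for the moment, N m; "gripper_width": finger opening in mm; "grasp_force": force on a finger pad.
Only numpy, scipy, OpenCV 4.12 (cv2) and the standard library are available. Lean on these libraries where they do the work, as an engineer would, in place of code of your own. Each camera call takes 0.05 s, during which the arm holds its last target. There are 200 camera calls.

## Working session

There is one attempt and no reset: what is moved stays moved. The work goes in short steps, Python scripts to look and compute and a tool call to move; the robot and the scene stay as the last step left them, time stands still between calls to the robot, and variables do not carry over. Pictures are saved under pics/ and viewed, at most 14 in all, crops included, and the job is handed in when it is done.

Besides the shell and the picture viewer there is one more tool, called after "Request:" as name([rows], argument=value, ...), one row to a line, values as JSON. arm_command: Moves the arm, as the interface text tells. Its arguments: {"type":"object","properties":{"rows":{"type":"array"}},"required":["rows"]}

```bash
ls; mkdir -p pics; cat > h.py <<'E'
import numpy as np, cv2
from bench import arm, imaging, job, models
from scipy.spatial.transform import Rotation as R
def ray(p,px):
    K=np.array([[p['fx'],0,p['cx']],[0,p['fy'],p['cy']],[0,0,1]])
    u=cv2.undistortPoints(np.array([[px]],float),K,np.array([p['k1'],0,0,0,0.]))[0,0]
    return np.array([u[0],u[1],1])
def pose(p,st=None):
    if 'extrinsics' in p:
        T=np.linalg.inv(np.array(p['extrinsics']))
    else:
        W=np.eye(4);W[:3,:3]=R.from_quat(st['ee_rot']).as_matrix();W[:3,3]=st['position']
        T=W@np.array(p['T_tool_cam'])
    return T
def world(p,px,z,st=None):
    T=pose(p,st);d=T[:3,:3]@ray(p,px);o=T[:3,3]
    return o+d*(z-o[2])/d[2]
def project(p,X,st=None):
    T=np.linalg.inv(pose(p,st));c=T[:3,:3]@np.array(X,float)+T[:3,3]
    u=c[:2]/c[2];u=u*(1+p['k1']*(u@u))
    return np.array([u[0]*p['fx']+p['cx'],u[1]*p['fy']+p['cy']])
def save(p,name,crop=None,s=1):
    f=p['frame'][:,:,::-1]
    if crop: f=f[crop[1]:crop[3],crop[0]:crop[2]]
    cv2.imwrite('pics/'+name,cv2.resize(f,None,fx=s,fy=s,interpolation=cv2.INTER_CUBIC))
E
python3 - <<'E'
from h import *
for n in('scene','side'):
    p=imaging.get_image(n);save(p,n+'0.png',s=1.5)
    print(n,p['fx'],p['k1'],pose(p)[:3,3].round())
    for q in['oblong_tray','square_tray','cork_ring','flask','boss_head','small_stopper','middle_stopper','large_stopper','beaker','jar']:
        r=models.tip_of(p,q)
        print(q,[(np.round(x['pixel']).tolist(),round(x['score'],2),world(p,x['pixel'],0 if 'tray' not in q else 0)[:2].round().tolist()) for x in r[:4]])
s=arm.read_state();print(s)
print(arm.tcp_to_grasp)
E
```

```text
pics
scene 494.6810211645056 0.07575537764364663 [1234. -304.  797.]
oblong_tray [([347.0, 163.0], 0.92, [538.0, 254.0])]
square_tray [([134.0, 229.0], 0.94, [520.0, -257.0])]
cork_ring [([250.0, 242.0], 0.58, [656.0, -53.0])]
flask [([252.0, 167.0], 0.63, [454.0, 44.0])]
boss_head [([145.0, 303.0], 0.72, [701.0, -285.0]), ([290.0, 287.0], 0.67, [786.0, -30.0]), ([221.0, 216.0], 0.63, [563.0, -79.0]), ([180.0, 157.0], 0.53, [347.0, -95.0])]
small_stopper [([279.0, 202.0], 0.65, [582.0, 51.0]), ([302.0, 223.0], 0.36, [657.0, 67.0])]
middle_stopper [([216.0, 181.0], 0.58, [460.0, -49.0]), ([348.0, 238.0], 0.49, [732.0, 133.0])]
large_stopper [([300.0, 223.0], 0.56, [656.0, 64.0])]
beaker [([212.0, 300.0], 0.59, [749.0, -173.0]), ([303.0, 223.0], 0.41, [659.0, 69.0])]
jar [([350.0, 238.0], 0.89, [735.0, 137.0])]
side 435.1221360528447 -0.05050690521756709 [470. 641. 625.]
oblong_tray [([236.0, 316.0], 0.65, [536.0, 261.0])]
square_tray [([272.0, 136.0], 0.68, [513.0, -252.0])]
cork_ring [([196.0, 186.0], 0.63, [664.0, -47.0])]
flask [([288.0, 226.0], 0.86, [460.0, 49.0])]
boss_head [([2
[... 517 characters left out ...]
01,  7.86056720e-03, -1.29297279e-05,
       -1.19401420e+00, -2.58589454e-01]), 'joint_vel': array([-7.46293253e-05,  7.98571076e-04, -7.28275161e-04,  2.01967045e-04,
       -2.00954395e-04,  6.49354966e-04]), 'joint_efforts': array([-1.25479743e-03, -3.92100585e+01,  1.88617605e+01,  4.19079959e+00,
       -3.56476121e-04, -3.28032044e-06]), 'position': array([198.81519304, 592.48812089, 207.98525647]), 'ee_rot': array([ 9.86924096e-01, -1.61185693e-01, -2.46324302e-06,  3.68677470e-05]), 'contact_force': array([-0.33458556,  0.27473629,  0.38633116]), 'wrist_torque': array([-0.0430353 , -0.03422626,  0.04266815]), 'grasp_force': 0.0, 'gripper_width': 85.60202334085983}
18.700000000000003
```

View pics/scene0.png

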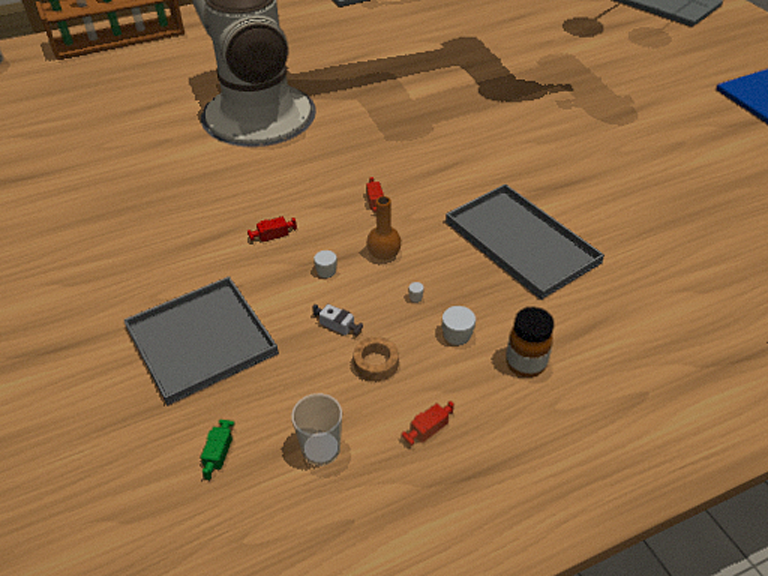

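View pics/side0.png

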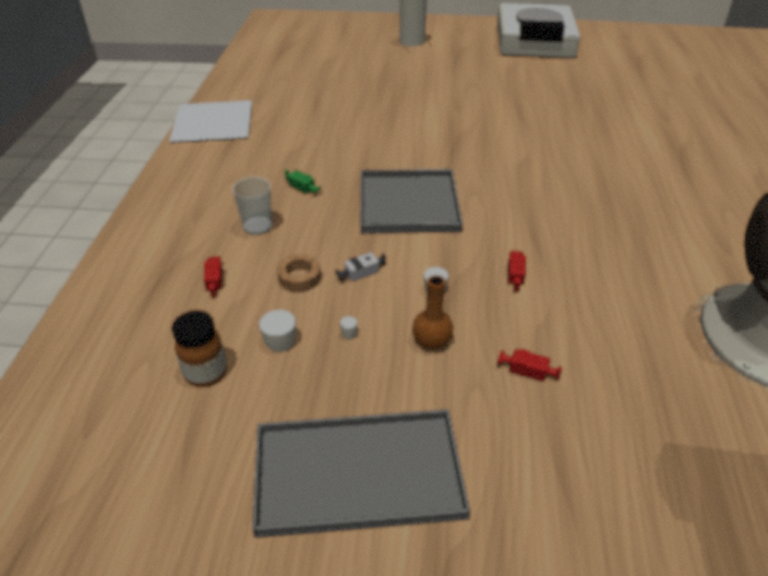

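Scene view: candidates for the boss head are the silver block with dark screws at about (225,213) native, red look-alikes at (181,153), (250,128) and (285,283), and a green one at (144,299). I choose the silver one. The stoppers by size are small (277,195), middle (216,176) and large (305,217). The ring is at (250,239) and the flask at (255,162). I'll check the boss head in a crop and measure the trays.

```bash
python3 - <<'E'
from h import *
out=[]
for n in('scene','side'):
    p=imaging.get_image(n)
    if n=='scene': save(p,'boss.png',(190,180,340,260),4)
    f=cv2.cvtColor(p['frame'],cv2.COLOR_RGB2HSV)
    for name,c,z in(('oblong',(540,257),11),('square',(517,-254),11),('boss',(566,-75),12)):
        # top-down view at height z, 1 px/mm
        H=150 if name!='boss' else 50
        xs=np.arange(-H,H)
        X,Y=np.meshgrid(xs+c[0],xs+c[1])
        P=np.array([project(p,(x,y,z)) for x,y in zip(X.ravel(),Y.ravel())]).reshape(2*H,2*H,2).astype(np.float32)
        w=cv2.remap(f,P[...,0],P[...,1],cv2.INTER_NEAREST)
        m=((w[...,1]<75)).astype(np.uint8)
        m=cv2.morphologyEx(m,cv2.MORPH_OPEN,np.ones((3,3)))
        cs,_=cv2.findContours(m,cv2.RETR_EXTERNAL,cv2.CHAIN_APPROX_NONE)
        k=max(cs,key=cv2.contourArea);r=cv2.minAreaRect(k)
        print(n,name,(np.array(r[0])-H+c).round(1),np.round(r[1],1),round(r[2],1))
E
```

```text
scene oblong [532.3 257. ] [232.2 145. ] 11.4
scene square [ 513.1 -253.8] [174.8 162.7] 7.1
scene boss [566.8 -73.3] [82.3 40.5] 29.1
side oblong [532.9 258.2] [222.6 140.4] 11.3
side square [ 512.5 -254.8] [162.6 185.2] 7.1
side boss [570.2 -74.7] [77.4 49.6] 35.0
```

View pics/boss.png

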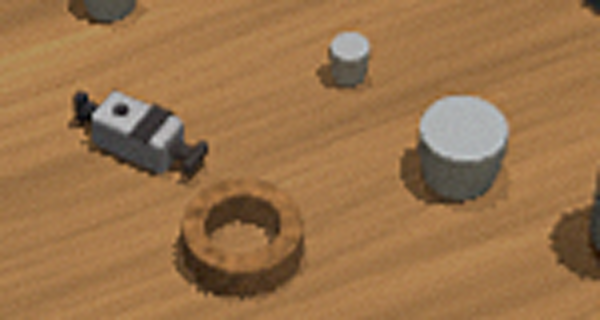

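The crop confirms it: silver block with dark screws, beside the ring and the small and large stoppers. Next is a wrist overview.

Request:
arm_command([
  {"grip": 1, "linear": [512, 453, -142], "rot": [0, 0, 1.25]},
  {"grip": 1, "linear": [512, 453, -142], "rot": [0, 0, 1.25]},
  {"grip": 1, "linear": [512, 453, -142], "rot": [0, 0, 1.25]},
  {"grip": 1, "linear": [512, 453, -142], "rot": [0, 0, 1.25]},
  {"grip": 1, "linear": [512, 453, -142], "rot": [0, 0, 1.25]},
  {"grip": 1, "linear": [512, 453, -142], "rot": [0, 0, 1.25]},
  {"grip": 1, "linear": [512, 453, -142], "rot": [0, 0, 1.25]},
  {"grip": 1, "linear": [512, 453, -142], "rot": [0, 0, 1.25]},
  {"grip": 1, "linear": [512, 453, -142], "rot": [0, 0, 1.25]},
  {"grip": 1, "linear": [512, 453, -142], "rot": [0, 0, 1.25]},
])

```text
clock: 2.45
position: [504.9, 60.4, 336.0]
ee_rot: [-0.706, 0.708, -0.0, 0.001]
contact_force: [1.0, 0.1, 1.1]
gripper_width: 85.5
grasp_force: 0.0
```

Request:
arm_command([
  {"grip": 1, "linear": [0, 0, 0], "rot": [0, 0, 0]},
  {"grip": 1, "linear": [0, 0, 0], "rot": [0, 0, 0]},
])

```text
clock: 2.7
position: [504.0, 62.1, 334.8]
ee_rot: [-0.706, 0.708, 0.0, -0.0]
contact_force: [-0.5, 0.8, -0.2]
gripper_width: 85.2
grasp_force: 0.0
```

```bash
cat >> h.py <<'E'
def go(x,y,z,yaw):
    """print linear/rz (tool frame) to reach TCP xyz, yaw(deg) of tool x; closing line is mod 180"""
    s=arm.read_state();M=R.from_quat(s['ee_rot']).as_matrix()
    psi=np.degrees(np.arctan2(M[1,0],M[0,0]))
    d=M.T@(np.array([x,y,z])-s['position'])
    print('lin',d.round(1),'rz',round(np.radians(-((yaw-psi+180)%360-180)),3),'now',s['position'].round(1),round(psi,1),'j',s['joints'].round(2),'w',round(s['gripper_width'],1))
E
python3 - <<'E'
from h import *
s=arm.read_state();p=imaging.get_image('wrist');save(p,'w1.png',s=1.5)
print(s['clock'],s['position'],s['joints'].round(2),np.array(p['T_tool_cam']).round(2),p['fx'])
for q in['oblong_tray','square_tray','cork_ring','flask','boss_head','small_stopper','middle_stopper','large_stopper']:
    r=models.spot_in(p,q)
    print(q,[(np.round(x['rect']).tolist(),round(x['score'],2)) for x in r[:4]])
E
```

```text
2.7 [504.03965523  62.10901389 334.7885048 ] [ 0.44  0.12 -0.04 -0.   -1.41 -0.45] [[   0.     -0.97   -0.26   66.83]
 [   1.      0.      0.     -0.29]
 [   0.     -0.26    0.97 -164.46]
 [   0.      0.      0.      1.  ]] 343.3605383760272
oblong_tray [([164.0, 213.0, 317.0, 318.0], 0.58)]
square_tray []
cork_ring [([120.0, 37.0, 170.0, 82.0], 0.81)]
flask [([272.0, 118.0, 305.0, 156.0], 0.71)]
boss_head [([181.0, 22.0, 232.0, 66.0], 0.73), ([38.0, 46.0, 74.0, 105.0], 0.67), ([346.0, 154.0, 401.0, 178.0], 0.6), ([365.0, 0.0, 392.0, 59.0], 0.59)]
small_stopper [([203.0, 132.0, 218.0, 144.0], 0.62)]
middle_stopper [([276.0, 50.0, 305.0, 78.0], 0.91)]
large_stopper [([128.0, 139.0, 167.0, 174.0], 0.61)]
```

View pics/w1.png

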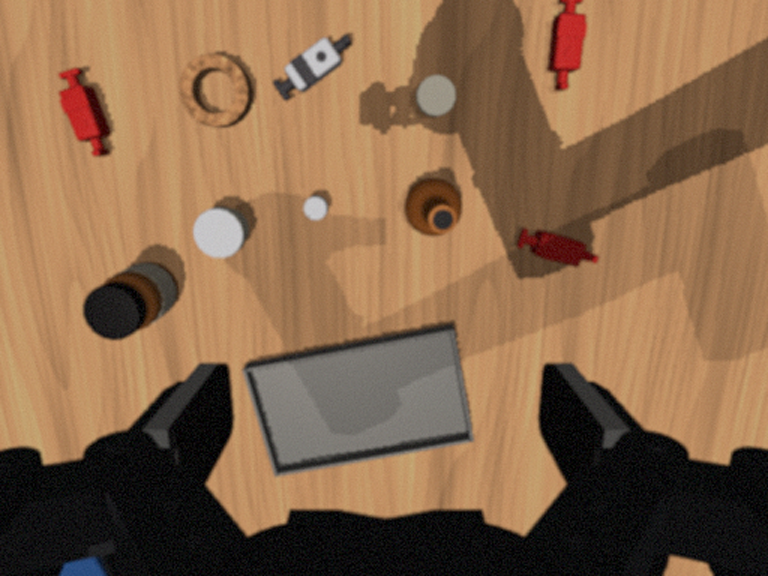

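The wrist view shows, in native pixels, the ring at (144,60), boss head (209,44), small stopper (210,138), large stopper (146,155), flask (288,138) and the oblong tray at the bottom centre.

```bash
python3 - <<'E'
from h import *
s=arm.read_state();p=imaging.get_image('wrist')
def w(u,v,z): return world(p,(u,v),z,s)[:2].round(1)
c=np.array([w(u/1.5,v/1.5,18) for u,v in((248,368),(455,325),(471,438),(277,473))])
print('tray',c.tolist(),c.mean(0),[np.linalg.norm(c[i]-c[i-1]).round(1) for i in range(4)],np.degrees(np.arctan2(*(c[0]-c[1])[::-1])))
a,b=w(346/1.5,40/1.5,12),w(284/1.5,92/1.5,12);print('boss',(a+b)/2,np.linalg.norm(a-b),np.degrees(np.arctan2(*(b-a)[::-1])))
for n,r,z in(('ring',(120,37,170,82),12),('small',(203,132,218,144),18),('large',(128,139,167,174),25),('flaskneck',(427/1.5,206/1.5,457/1.5,231/1.5),105),('flaskbulb',(272,118,305,156),24),('mid',(276,50,305,78),22)):
    A=w(r[0],(r[1]+r[3])/2,z);B=w(r[2],(r[1]+r[3])/2,z);C=w((r[0]+r[2])/2,(r[1]+r[3])/2,z)
    print(n,C,'diam',np.linalg.norm(A-B).round(1))
go(570,-73,150,-58)
E
```

```text
tray [[644.3, 214.4], [435.5, 168.1], [413.9, 294.9], [622.0, 338.0]] [528.925 253.85 ] [np.float64(125.6), np.float64(213.9), np.float64(128.6), np.float64(212.5)] 12.502655869218062
boss [566.95 -72.  ] 70.8427131044542 37.37134423413621
ring [654.8 -53.2] diam 67.7
small [569.3  51.7] diam 21.0
large [657.7  76.4] diam 55.0
flaskneck [460.9  50.5] diam 23.1
flaskbulb [460.9  49.7] diam 45.5
mid [460.2 -45.9] diam 38.3
lin [135.6 -66.1 185.2] rz -0.561 now [504.2  62.7 335.2] -90.1 j [ 0.44  0.12 -0.04  0.   -1.41 -0.45] w 85.2
```

```bash
python3 - <<'E'
from h import *
go(655,-53,130,0)
E
```

```text
lin [ 115.4 -151.1  205.2] rz -1.573 now [504.2  62.7 335.2] -90.1 j [ 0.44  0.12 -0.04  0.   -1.41 -0.45] w 85.2
```

Request:
arm_command([
  {"grip": 1, "linear": [115, -151, 205], "rot": [0, 0, -1.573]},
  {"grip": 1, "linear": [115, -151, 205], "rot": [0, 0, -1.573]},
  {"grip": 1, "linear": [115, -151, 205], "rot": [0, 0, -1.573]},
  {"grip": 1, "linear": [115, -151, 205], "rot": [0, 0, -1.573]},
  {"grip": 1, "linear": [115, -151, 205], "rot": [0, 0, -1.573]},
  {"grip": 1, "linear": [115, -151, 205], "rot": [0, 0, -1.573]},
  {"grip": 1, "linear": [115, -151, 205], "rot": [0, 0, -1.573]},
  {"grip": 1, "linear": [115, -151, 205], "rot": [0, 0, -1.573]},
  {"grip": 1, "linear": [115, -151, 205], "rot": [0, 0, -1.573]},
  {"grip": 1, "linear": [115, -151, 205], "rot": [0, 0, -1.573]},
])

```text
clock: 4.45
position: [655.0, -53.1, 129.9]
ee_rot: [1.0, -0.001, -0.0, 0.0]
contact_force: [0.0, -0.0, 0.7]
gripper_width: 85.3
grasp_force: 0.0
```

```bash
cat >> h.py <<'E'
def look(name=None,queries=()):
    s=arm.read_state();p=imaging.get_image('wrist')
    if name: save(p,name,s=1.2)
    for q,z in queries:
        for x in models.spot_in(p,q)[:2]:
            r=x['rect'];v=(r[1]+r[3])/2
            a,b=world(p,(r[0],v),z,s),world(p,(r[2],v),z,s)
            print(q,round(x['score'],2),np.round(r).tolist(),world(p,((r[0]+r[2])/2,v),z,s)[:2].round(1),'diam',np.linalg.norm(a-b).round(1))
    return s,p
E
python3 - <<'E'
from h import *
look('w2.png',[('cork_ring',12),('boss_head',12),('large_stopper',20)])
go(655,-53,-2,0)
E
```

```text
cork_ring 0.87 [218.0, 138.0, 295.0, 215.0] [656.6 -53.4] diam 64.5
boss_head 0.9 [491.0, 130.0, 512.0, 171.0] [ 679.1 -259.6] diam 18.1
boss_head 0.65 [184.0, 0.0, 285.0, 46.0] [776.  -36.8] diam 77.0
large_stopper 0.62 [69.0, 150.0, 136.0, 210.0] [655.5  73.9] diam 56.9
lin [ 0.000e+00 -1.000e-01  1.321e+02] rz -0.001 now [655.  -53.1 130.1] -0.1 j [ 0.16  0.5  -0.01  0.   -1.06  1.4 ] w 85.4
```

View pics/w2.png

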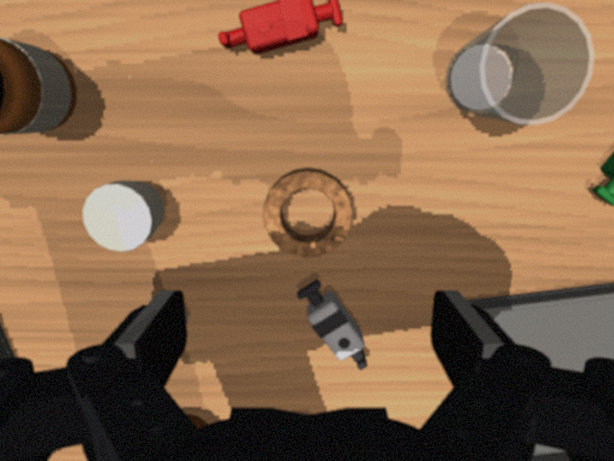

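The ring is at (257,177), centred between the fingers, at (657,-53). I'll descend and grip it.

Request:
arm_command([
  {"grip": 1, "linear": [1.5, 0, 60], "rot": [0, 0, 0]},
  {"grip": 1, "linear": [1.5, 0, 105], "rot": [0, 0, 0]},
  {"grip": 1, "linear": [1.5, 0, 125], "rot": [0, 0, 0]},
  {"grip": 1, "linear": [1.5, 0, 131], "rot": [0, 0, 0]},
  {"grip": 0.5, "linear": [1.5, 0, 131], "rot": [0, 0, 0]},
  {"grip": 0.5, "linear": [1.5, 0, 131], "rot": [0, 0, 0]},
  {"grip": 0.5, "linear": [1.5, 0, 131], "rot": [0, 0, 0]},
  {"grip": 0.5, "linear": [1.5, 0, 131], "rot": [0, 0, 0]},
])

```text
clock: 5.65
position: [656.8, -53.1, -0.1]
ee_rot: [1.0, -0.0, 0.001, -0.0]
contact_force: [0.4, -0.1, -0.1]
gripper_width: 42.7
grasp_force: 0.0
```

Request:
arm_command([
  {"grip": 0.5, "linear": [0, 0, -60], "rot": [0, 0, 0]},
  {"grip": 0.5, "linear": [0, 0, -170], "rot": [0, 0, 0]},
  {"grip": 0.5, "linear": [0, 0, -170], "rot": [0, 0, 0]},
  {"grip": 0.5, "linear": [0, 0, -170], "rot": [0, 0, 0]},
])

```text
clock: 6.15
position: [659.3, -53.1, 175.3]
ee_rot: [1.0, -0.0, 0.006, -0.0]
contact_force: [-0.3, -0.9, -0.2]
gripper_width: 43.3
grasp_force: 0.0
```

```bash
python3 - <<'E'
from h import *
go(570,264,170,12)
E
```

```text
lin [ -89.4 -317.1    4.5] rz -0.21 now [659.3 -53.1 175.3] -0.0 j [ 0.16  0.46  0.05  0.   -1.14  1.41] w 43.3
```

```bash
python3 - <<'E'
from h import *
look('w3.png',[('cork_ring',12)])
E
```

```text
cork_ring 0.98 [226.0, 141.0, 289.0, 202.0] [657.8 -54.3] diam 61.6
```

View pics/w3.png

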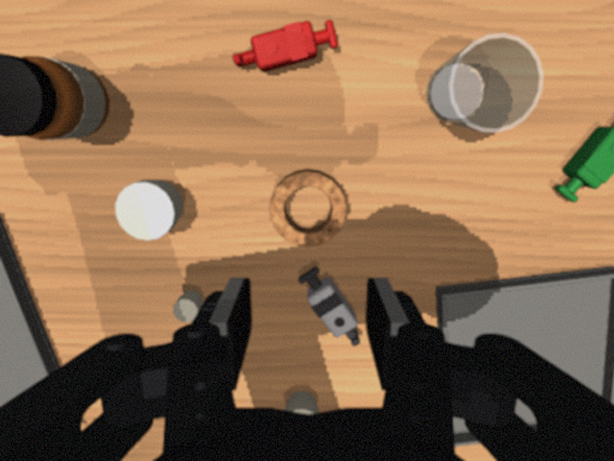

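```bash
python3 - <<'E'
from h import *
s,p=look()
M=R.from_quat(s['ee_rot']).as_matrix()
for o in[(0,0,0),(0,21,0),(0,-21,0),(0,21,-19),(0,21,-40),(11,21,0),(-11,21,0)]:
    print(o,(project(p,s['position']+M@np.array(o,float),s)*1.2).round())
print('under TCP on table',(project(p,[*s['position'][:2],0],s)*1.2).round(),s['ee_rot'])
E
```

```text
(0, 0, 0) [307. 277.]
(0, 21, 0) [356. 277.]
(0, -21, 0) [258. 277.]
(0, 21, -19) [361. 296.]
(0, 21, -40) [369. 322.]
(11, 21, 0) [357. 253.]
(-11, 21, 0) [355. 301.]
under TCP on table [308. 200.] [ 9.99999654e-01 -5.41481993e-04  4.92217878e-04 -3.94575565e-04]
```

Missed: the ring is untouched and the fingers closed above it. The tips seem to lie behind the nominal TCP, so I'll check that with the fingers shut and half open.

Request:
arm_command([
  {"grip": 0, "linear": [0, 0, 0], "rot": [0, 0, 0]},
  {"grip": 0, "linear": [0, 0, 0], "rot": [0, 0, 0]},
  {"grip": 0, "linear": [0, 0, 0], "rot": [0, 0, 0]},
  {"grip": 0, "linear": [0, 0, 0], "rot": [0, 0, 0]},
  {"grip": 0, "linear": [0, 0, 0], "rot": [0, 0, 0]},
])

```text
clock: 6.92
position: [656.5, -53.2, 169.1]
ee_rot: [1.0, -0.0, -0.0, 0.0]
contact_force: [0.4, -0.9, 0.7]
gripper_width: 0.2
grasp_force: 0.0
```

```bash
python3 - <<'E'
from h import *
s,p=look()
f=p['frame'].copy()
M=R.from_quat(s['ee_rot']).as_matrix()
for d in(0,-10,-20,-30):
    for x in (-11,11):
        q=project(p,s['position']+M@np.array([x,0,d],float),s).round().astype(int);f[q[1],q[0]]=(255,0,0) if d in(0,-20) else (0,255,0);print(d,x,q)
p['frame']=f;save(p,'w4.png',(176,190,336,310),4)
print(s['gripper_width'])
E
```

```text
0 -11 [256 251]
0 11 [256 211]
-10 -11 [256 259]
-10 11 [256 217]
-20 -11 [255 269]
-20 11 [255 225]
-30 -11 [255 280]
-30 11 [255 234]
0.2011763885672558
```

View pics/w4.png

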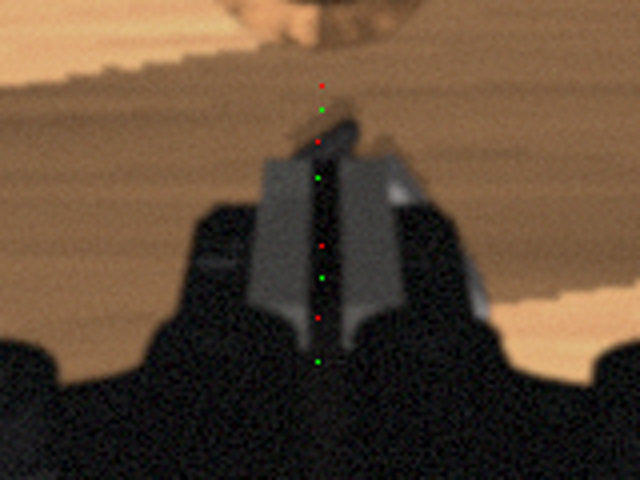

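```bash
python3 - <<'E'
from h import *
s=arm.read_state();p=imaging.get_image('side')
f=p['frame'].copy()
M=R.from_quat(s['ee_rot']).as_matrix()
for d in(0,-10,-20,-30,-40):
    q=project(p,s['position']+M@np.array([0,0,d],float)).round().astype(int);f[q[1],q[0]]=(255,0,0) if d in(0,-20,-40) else (0,255,0);print(d,q)
p['frame']=f;u,v=project(p,s['position']).astype(int);save(p,'s4.png',(u-60,v-60,u+60,v+40),5)
E
```

```text
0 [193 119]
-10 [192 114]
-20 [192 110]
-30 [191 105]
-40 [191 100]
```

View pics/s4.png

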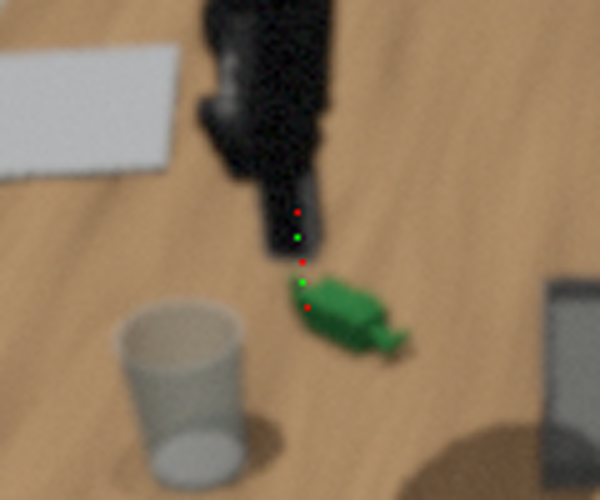

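The side view shows the shut tips about 20 mm behind the reported TCP (tip edge on the −20 mark). So I'll use tip z ≈ reported z + 20 when shut, more when open. Retrying the ring 19 mm deeper.

Request:
arm_command([
  {"grip": 1, "linear": [1, 0, 60], "rot": [0, 0, 0]},
  {"grip": 1, "linear": [1, 0, 120], "rot": [0, 0, 0]},
  {"grip": 1, "linear": [1, 0, 140], "rot": [0, 0, 0]},
  {"grip": 1, "linear": [1, 0, 160], "rot": [0, 0, 0]},
  {"grip": 1, "linear": [1, 0, 170], "rot": [0, 0, 0]},
  {"grip": 1, "linear": [1, 0, 180], "rot": [0, 0, 0]},
  {"grip": 1, "linear": [1, 0, 188], "rot": [0, 0, 0]},
  {"grip": 1, "linear": [1, 0, 188], "rot": [0, 0, 0]},
])

```text
clock: 8.02
position: [657.2, -53.2, -19.2]
ee_rot: [1.0, -0.0, -0.0, 0.0]
contact_force: [1.0, 0.3, -0.3]
gripper_width: 85.5
grasp_force: 0.0
```

Request:
arm_command([
  {"grip": 0.6, "linear": [0, 0, 0], "rot": [0, 0, 0]},
  {"grip": 0.6, "linear": [0, 0, 0], "rot": [0, 0, 0]},
  {"grip": 0.6, "linear": [0, 0, 0], "rot": [0, 0, 0]},
  {"grip": 0.6, "linear": [0, 0, 0], "rot": [0, 0, 0]},
])

```text
clock: 8.52
position: [658.4, -53.0, -17.7]
ee_rot: [1.0, -0.0, 0.001, -0.0]
contact_force: [-0.4, 0.6, 4.8]
gripper_width: 58.6
grasp_force: 65.9
```

Request:
arm_command([
  {"grip": 0.6, "linear": [0, 0, -30], "rot": [0, 0, 0]},
  {"grip": 0.6, "linear": [0, 0, -90], "rot": [0, 0, 0]},
  {"grip": 0.6, "linear": [0, 0, -150], "rot": [0, 0, 0]},
  {"grip": 0.6, "linear": [0, 0, -150], "rot": [0, 0, 0]},
])

```text
clock: 9.02
position: [660.9, -53.1, 137.4]
ee_rot: [1.0, -0.0, 0.006, -0.0]
contact_force: [0.0, -0.4, 0.3]
gripper_width: 58.8
grasp_force: 65.3
```

```bash
python3 - <<'E'
from h import *
print(arm.read_state()['grasp_force'])
s,p=look()
for x in models.spot_in(p,'cork_ring')[:2]:print(x)
go(570,264,130,12)
E
```

```text
65.3271998197306
{'rect': [186.5, 186.2, 329.7, 334.7], 'score': 0.71}
lin [ -87.4 -316.9    1.5] rz -0.211 now [657.  -53.  131.2] -0.1 j [ 0.16  0.5  -0.01 -0.   -1.07  1.41] w 58.8
```

Request:
arm_command([
  {"grip": 0.6, "linear": [-87.4, -317, 0], "rot": [0, 0, -0.211]},
  {"grip": 0.6, "linear": [-87.4, -317, 0], "rot": [0, 0, -0.211]},
  {"grip": 0.6, "linear": [-87.4, -317, 0], "rot": [0, 0, -0.211]},
  {"grip": 0.6, "linear": [-87.4, -317, 0], "rot": [0, 0, -0.211]},
  {"grip": 0.6, "linear": [-87.4, -317, 0], "rot": [0, 0, -0.211]},
  {"grip": 0.6, "linear": [-87.4, -317, 0], "rot": [0, 0, -0.211]},
  {"grip": 0.6, "linear": [-87.4, -317, 0], "rot": [0, 0, -0.211]},
  {"grip": 0.6, "linear": [-87.4, -317, 0], "rot": [0, 0, -0.211]},
])

```text
clock: 10.12
position: [570.1, 262.3, 130.1]
ee_rot: [0.995, 0.104, -0.001, 0.001]
contact_force: [0.2, -0.1, -0.2]
gripper_width: 58.7
grasp_force: 65.3
```

```bash
python3 - <<'E'
from h import *
look('w5.png',[('oblong_tray',11),('large_stopper',22),('small_stopper',14)])
go(570,264,-14,12)
E
```

```text
oblong_tray 0.63 [171.0, 88.0, 339.0, 330.0] [542.9 257.3] diam 145.7
large_stopper 0.64 [470.0, 95.0, 512.0, 155.0] [653.9  89. ] diam 34.7
small_stopper 0.79 [467.0, 213.0, 509.0, 243.0] [569.3  51.4] diam 38.3
lin [ -0.3  -1.6 145. ] rz -0.001 now [570.7 262.5 131. ] 11.9 j [ 0.69  0.45 -0.09 -0.   -1.03  1.09] w 58.9
```

View pics/w5.png

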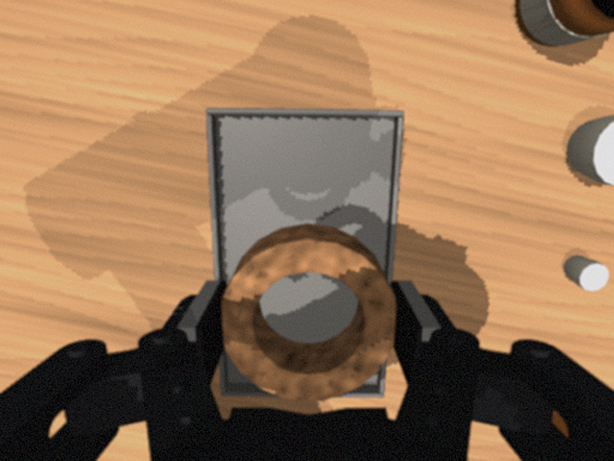

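The ring is held flat over the tray, with the tray symmetric about the gripper. Lowering it.

Request:
arm_command([
  {"grip": 0.6, "linear": [0, -1.5, 60], "rot": [0, 0, 0]},
  {"grip": 0.6, "linear": [0, -1.5, 110], "rot": [0, 0, 0]},
  {"grip": 0.6, "linear": [0, -1.5, 130], "rot": [0, 0, 0]},
  {"grip": 0.6, "linear": [0, -1.5, 140], "rot": [0, 0, 0]},
  {"grip": 0.6, "linear": [0, -1.5, 143], "rot": [0, 0, 0]},
  {"grip": 0.6, "linear": [0, -1.5, 143], "rot": [0, 0, 0]},
  {"grip": 0.84, "linear": [0, -1.5, 143], "rot": [0, 0, 0]},
  {"grip": 0.84, "linear": [0, -1.5, 143], "rot": [0, 0, 0]},
  {"grip": 0.84, "linear": [0, -1.5, 143], "rot": [0, 0, 0]},
])

```text
clock: 11.45
position: [570.1, 265.5, -11.4]
ee_rot: [0.994, 0.105, 0.0, -0.0]
contact_force: [-0.3, 0.4, -0.4]
gripper_width: 71.5
grasp_force: 0.0
```

Request:
arm_command([
  {"grip": 0.84, "linear": [0, 0, -40], "rot": [0, 0, 0]},
  {"grip": 1, "linear": [0, 0, -100], "rot": [0, 0, 0]},
  {"grip": 1, "linear": [0, 0, -160], "rot": [0, 0, 0]},
  {"grip": 1, "linear": [0, 0, -200], "rot": [0, 0, 0]},
  {"grip": 1, "linear": [0, 0, -200], "rot": [0, 0, 0]},
])

```text
clock: 12.08
position: [571.9, 266.6, 193.1]
ee_rot: [0.994, 0.105, 0.004, -0.002]
contact_force: [0.3, 0.7, -0.3]
gripper_width: 85.5
grasp_force: 0.0
```

```bash
python3 - <<'E'
from h import *
look(None,[('cork_ring',15),('flask',26)])
for n in('scene','side'):
    p=imaging.get_image(n)
    for x in models.tip_of(p,'cork_ring')[:1]+models.tip_of(p,'flask')[:1]: print(n,x['score'],world(p,x['pixel'],4)[:2])
go(460.5,50,190,12)
E
```

```text
cork_ring 0.87 [226.0, 138.0, 288.0, 198.0] [569.7 266. ] diam 62.9
flask 0.56 [430.0, 279.0, 442.0, 288.0] [488.3  49.4] diam 13.3
scene 0.56 [564.09669099 259.15394234]
scene 0.77 [459.04596757  46.89571333]
side 0.77 [572.14751661 263.32115483]
side 0.77 [460.24264803  53.92901566]
lin [-151.8  187.6   -2.5] rz 0.001 now [569.8 265.2 187.1] 12.0 j [ 0.69  0.41 -0.01 -0.   -1.15  1.09] w 85.3
```

Request:
arm_command([
  {"grip": 1, "linear": [-152, 187.6, 0], "rot": [0, 0, 0]},
  {"grip": 1, "linear": [-152, 187.6, 0], "rot": [0, 0, 0]},
  {"grip": 1, "linear": [-152, 187.6, 0], "rot": [0, 0, 0]},
  {"grip": 1, "linear": [-152, 187.6, 0], "rot": [0, 0, 0]},
  {"grip": 1, "linear": [-152, 187.6, 0], "rot": [0, 0, 0]},
  {"grip": 1, "linear": [-152, 187.6, 0], "rot": [0, 0, 0]},
])

```text
clock: 13.28
position: [461.0, 50.3, 188.4]
ee_rot: [0.994, 0.105, 0.0, -0.0]
contact_force: [0.1, -0.1, 0.9]
gripper_width: 85.5
grasp_force: 0.0
```

```bash
python3 - <<'E'
from h import *
s,p=look('w6.png',[('flask',30)])
go(460.5,50,45,12)
E
```

```text
flask 0.89 [232.0, 139.0, 280.0, 205.0] [457.9  49.4] diam 46.4
lin [ -0.9   0.8 143.1] rz 0.002 now [461.2  50.9 188.1] 12.1 j [ 0.46  0.13 -0.4   0.   -1.04  1.32] w 85.2
```

View pics/w6.png

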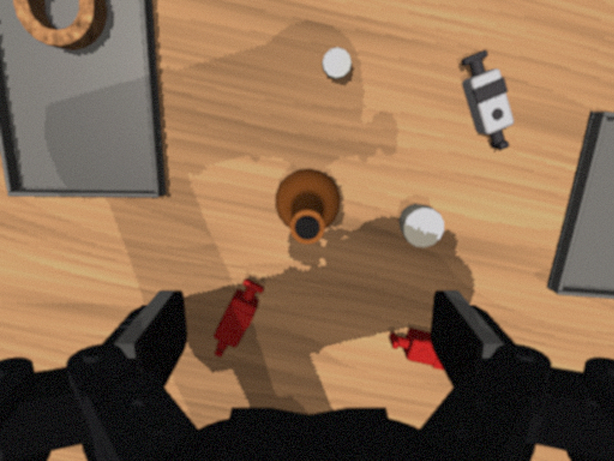

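Flask neck top is at (256,189) and the bulb centre at (257,167), both native pixels. The boss head's ends are at (395,47) and (416,120).

```bash
python3 - <<'E'
from h import *
s=arm.read_state();p=imaging.get_image('wrist')
w=lambda u,v,z:world(p,(u/1.2,v/1.2),z,s)[:2].round(1)
print('neck',w(307.5,226,105),'bulb',w(308,201,22))
a,b=w(474,57,14),w(500,143,14);print('boss',a,b,(a+b)/2,np.degrees(np.arctan2(*(a-b)[::-1])))
go(*w(307.5,226,105),45,12)
E
```

```text
neck [461.7  50.8] bulb [460.8  50.3]
boss [597.3 -51.6] [539.3 -92.5] [568.3  -72.05] 35.19043489488862
lin [  0.5   0.3 142.9] rz 0.002 now [461.1  51.  187.9] 12.1 j [ 0.46  0.13 -0.4   0.   -1.04  1.32] w 85.2
```

Centred within 1 mm, so I'll descend and grip the neck.

Request:
arm_command([
  {"grip": 1, "linear": [0.3, 0.3, 55], "rot": [0, 0, 0]},
  {"grip": 1, "linear": [0.3, 0.3, 100], "rot": [0, 0, 0]},
  {"grip": 1, "linear": [0.3, 0.3, 130], "rot": [0, 0, 0]},
  {"grip": 1, "linear": [0.3, 0.3, 143], "rot": [0, 0, 0]},
  {"grip": 1, "linear": [0.3, 0.3, 143], "rot": [0, 0, 0]},
  {"grip": 0.5, "linear": [0.3, 0.3, 143], "rot": [0, 0, 0]},
  {"grip": 0.35, "linear": [0.3, 0.3, 143], "rot": [0, 0, 0]},
  {"grip": 0.3, "linear": [0.3, 0.3, 143], "rot": [0, 0, 0]},
  {"grip": 0.25, "linear": [0.3, 0.3, 143], "rot": [0, 0, 0]},
  {"grip": 0.2, "linear": [0.3, 0.3, 143], "rot": [0, 0, 0]},
])

```text
clock: 14.68
position: [461.4, 50.2, 45.8]
ee_rot: [0.994, 0.105, 0.001, -0.0]
contact_force: [-1.2, 0.7, 5.0]
gripper_width: 20.6
grasp_force: 58.4
```

Request:
arm_command([
  {"grip": 0.15, "linear": [0, 0, 0], "rot": [0, 0, 0]},
  {"grip": 0.15, "linear": [0, 0, 0], "rot": [0, 0, 0]},
  {"grip": 0.15, "linear": [0, 0, 0], "rot": [0, 0, 0]},
])

```text
clock: 15.05
position: [461.4, 50.1, 45.8]
ee_rot: [0.994, 0.105, 0.001, -0.0]
contact_force: [-0.8, 0.0, 5.5]
gripper_width: 20.6
grasp_force: 58.4
```

Request:
arm_command([
  {"grip": 0.15, "linear": [0, 0, -10], "rot": [0, 0, 0]},
  {"grip": 0.15, "linear": [0, 0, -30], "rot": [0, 0, 0]},
  {"grip": 0.15, "linear": [0, 0, -60], "rot": [0, 0, 0]},
  {"grip": 0.15, "linear": [0, 0, -90], "rot": [0, 0, 0]},
  {"grip": 0.15, "linear": [0, 0, -105], "rot": [0, 0, 0]},
  {"grip": 0.15, "linear": [0, 0, -110], "rot": [0, 0, 0]},
  {"grip": 0.15, "linear": [0, 0, -110], "rot": [0, 0, 0]},
])

```text
clock: 15.92
position: [460.4, 49.8, 154.9]
ee_rot: [0.994, 0.105, -0.0, -0.0]
contact_force: [-0.4, 0.2, -1.0]
gripper_width: 20.6
grasp_force: 58.6
```

```bash
python3 - <<'E'
from h import *
s=arm.read_state();print(s['grasp_force'],s['contact_force'])
go(569.8,265.6,155,12)
E
```

```text
58.60041618347168 [-0.40120868  0.17479289 -1.0252247 ]
lin [ 151.9 -188.3   -0.2] rz 0.0 now [460.4  49.8 154.9] 12.0 j [ 0.46  0.16 -0.45 -0.   -0.96  1.32] w 20.6
```

Request:
arm_command([
  {"grip": 0.15, "linear": [12, -15, 0], "rot": [0, 0, 0]},
  {"grip": 0.15, "linear": [35, -43, 0], "rot": [0, 0, 0]},
  {"grip": 0.15, "linear": [64, -79, 0], "rot": [0, 0, 0]},
  {"grip": 0.15, "linear": [92, -114, 0], "rot": [0, 0, 0]},
  {"grip": 0.15, "linear": [118, -146, 0], "rot": [0, 0, 0]},
  {"grip": 0.15, "linear": [138, -171, 0], "rot": [0, 0, 0]},
  {"grip": 0.15, "linear": [149, -185, 0], "rot": [0, 0, 0]},
  {"grip": 0.15, "linear": [152, -188.3, 0], "rot": [0, 0, 0]},
  {"grip": 0.15, "linear": [152, -188.3, 0], "rot": [0, 0, 0]},
  {"grip": 0.15, "linear": [152, -188.3, 0], "rot": [0, 0, 0]},
])

```text
clock: 17.18
position: [569.8, 264.9, 155.3]
ee_rot: [0.995, 0.104, -0.0, 0.0]
contact_force: [0.6, -0.2, -1.4]
gripper_width: 20.8
grasp_force: 58.6
```

```bash
python3 - <<'E'
from h import *
go(569.8,265.6,68.5,12)
s=arm.read_state();p=imaging.get_image('side');u,v=project(p,(570,265,90)).astype(int)
save(p,'s6.png',(u-60,v-60,u+60,v+60),4)
# predicted base and ring axis
M=R.from_quat(s['ee_rot']).as_matrix();print(M[:,2].round(4))
print([((project(p,X)-(u-60,v-60))*4).round() for X in((569.8,265.6,4+22),(569.8,265.6,110))])
E
```

```text
lin [ 0.1 -0.7 86.8] rz -0.0 now [569.8 264.9 155.3] 12.0 j [ 0.69  0.43 -0.06 -0.   -1.08  1.09] w 20.8
[-3.e-04 -1.e-04 -1.e+00]
[array([253., 337.]), array([239., 209.])]
```

View pics/s6.png

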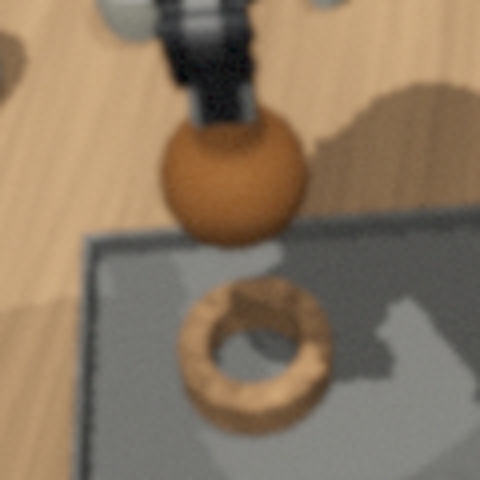

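The flask hangs upright above the ring, whose hole is at crop (256,342), about 2 mm from prediction. Lowering slowly.

Request:
arm_command([
  {"grip": 0.15, "linear": [0, -1.2, 20], "rot": [0, 0, 0]},
  {"grip": 0.15, "linear": [0, -1.2, 45], "rot": [0, 0, 0]},
  {"grip": 0.15, "linear": [0, -1.2, 65], "rot": [0, 0, 0]},
  {"grip": 0.15, "linear": [0, -1.2, 77], "rot": [0, 0, 0]},
  {"grip": 0.15, "linear": [0, -1.2, 82], "rot": [0, 0, 0]},
  {"grip": 0.15, "linear": [0, -1.2, 84], "rot": [0, 0, 0]},
  {"grip": 0.15, "linear": [0, -1.2, 85], "rot": [0, 0, 0]},
  {"grip": 0.15, "linear": [0, -1.2, 85.5], "rot": [0, 0, 0]},
  {"grip": 0.15, "linear": [0, -1.2, 85.5], "rot": [0, 0, 0]},
])

```text
clock: 18.35
position: [570.2, 267.1, 70.2]
ee_rot: [0.994, 0.105, 0.0, -0.0]
contact_force: [0.3, 1.1, -0.3]
gripper_width: 20.4
grasp_force: 58.6
```

Request:
arm_command([
  {"grip": 0.15, "linear": [0, 0, 1], "rot": [0, 0, 0]},
  {"grip": 0.15, "linear": [0, 0, 1], "rot": [0, 0, 0]},
  {"grip": 0.15, "linear": [0, 0, 1], "rot": [0, 0, 0]},
])

```text
clock: 18.73
position: [570.3, 267.0, 69.5]
ee_rot: [0.994, 0.105, 0.001, -0.0]
contact_force: [-1.2, -1.8, 5.1]
gripper_width: 20.3
grasp_force: 58.8
```

Contact came at the expected height. Opening gradually and retreating straight up.

Request:
arm_command([
  {"grip": 0.27, "linear": [0, 0, 0], "rot": [0, 0, 0]},
  {"grip": 0.3, "linear": [0, 0, 0], "rot": [0, 0, 0]},
  {"grip": 0.45, "linear": [0, 0, 0], "rot": [0, 0, 0]},
  {"grip": 0.6, "linear": [0, 0, 0], "rot": [0, 0, 0]},
  {"grip": 0.6, "linear": [0, 0, -20], "rot": [0, 0, 0]},
  {"grip": 0.6, "linear": [0, 0, -60], "rot": [0, 0, 0]},
  {"grip": 0.6, "linear": [0, 0, -110], "rot": [0, 0, 0]},
  {"grip": 0.6, "linear": [0, 0, -120], "rot": [0, 0, 0]},
  {"grip": 0.6, "linear": [0, 0, -120], "rot": [0, 0, 0]},
])

```text
clock: 19.85
position: [569.9, 267.1, 189.1]
ee_rot: [0.994, 0.105, 0.0, -0.001]
contact_force: [-0.8, -1.0, -1.0]
gripper_width: 51.3
grasp_force: 0.0
```

```bash
python3 - <<'E'
from h import *
p=imaging.get_image('side');a=p['frame'][235:355,176:316] 
s=arm.read_state();q=imaging.get_image('wrist')
u,v=project(p,(570,266,50)).astype(int)
a=cv2.resize(p['frame'][v-50:v+50,u-60:u+60],(384,320),interpolation=2);b=cv2.resize(q['frame'][60:300,120:408],(384,320))
q['frame']=np.hstack([a,b]);save(q,'c7.png')
go(570,51.5,140,0)
E
```

```text
lin [-43.7 210.5  47.2] rz 0.21 now [569.  266.5 186.9] 12.0 j [ 0.69  0.41 -0.01 -0.   -1.16  1.09] w 51.1
```

View pics/c7.png

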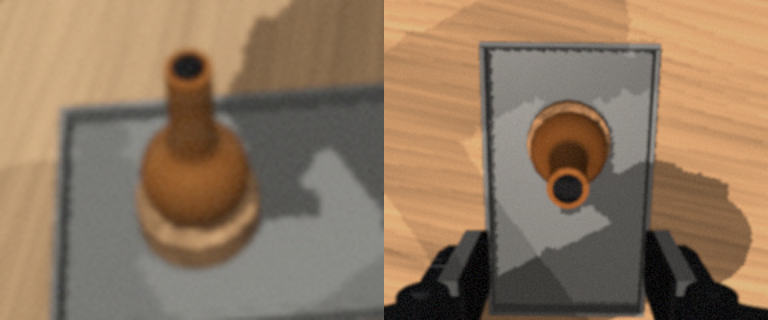

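The flask is seated upright in the ring, clear of the tray walls. Next, the small stopper.

Request:
arm_command([
  {"grip": 0.6, "linear": [-43.7, 210.5, 20], "rot": [0, 0, 0.21]},
  {"grip": 0.6, "linear": [-43.7, 210.5, 20], "rot": [0, 0, 0.21]},
  {"grip": 0.6, "linear": [-43.7, 210.5, 47], "rot": [0, 0, 0.21]},
  {"grip": 0.6, "linear": [-43.7, 210.5, 47], "rot": [0, 0, 0.21]},
  {"grip": 0.6, "linear": [-43.7, 210.5, 47], "rot": [0, 0, 0.21]},
  {"grip": 0.6, "linear": [-43.7, 210.5, 47], "rot": [0, 0, 0.21]},
  {"grip": 0.6, "linear": [-43.7, 210.5, 47], "rot": [0, 0, 0.21]},
])

```text
clock: 20.82
position: [571.4, 53.0, 141.6]
ee_rot: [1.0, 0.001, 0.0, -0.0]
contact_force: [0.5, 0.8, -0.5]
gripper_width: 51.0
grasp_force: 0.0
```

```bash
cat >> h.py <<'E'
def white(z,near,rad=40):
    """centre of the white top face nearest to a world point, as circle at height z"""
    s=arm.read_state();p=imaging.get_image('wrist')
    h=cv2.cvtColor(p['frame'],cv2.COLOR_RGB2HSV);m=((h[...,1]<40)&(h[...,2]>145)).astype(np.uint8)
    n,l,st,c=cv2.connectedComponentsWithStats(m)
    for i in range(1,n):
        if st[i,4]>30:
            X=world(p,c[i],z,s)
            if np.hypot(*(X[:2]-near))<rad:
                x,y,w,hh=st[i,:4];d=np.linalg.norm(world(p,(x,c[i,1]),z,s)-world(p,(x+w,c[i,1]),z,s))
                print('white',X[:2].round(1),'diam',d.round(1),st[i])
E
python3 - <<'E'
from h import *
look(None,[('small_stopper',14)])
white(24,(569.5,51.6))
go(569.5,51.6,-12,0)
E
```

```text
small_stopper 0.93 [247.0, 168.0, 272.0, 190.0] [568.5  50.2] diam 21.4
white [570.7  51. ] diam 21.1 [247 168  25  24 470]
lin [ -1.9   1.4 153.8] rz 0.002 now [571.3  53.  141.8] 0.1 j [ 0.37  0.35 -0.22 -0.   -1.    1.2 ] w 51.4
```

Request:
arm_command([
  {"grip": 0.6, "linear": [-1.3, 2, 60], "rot": [0, 0, 0]},
  {"grip": 0.6, "linear": [-1.3, 2, 110], "rot": [0, 0, 0]},
  {"grip": 0.6, "linear": [-1.3, 2, 140], "rot": [0, 0, 0]},
  {"grip": 0.6, "linear": [-1.3, 2, 153], "rot": [0, 0, 0]},
  {"grip": 0.6, "linear": [-1.3, 2, 153], "rot": [0, 0, 0]},
  {"grip": 0.3, "linear": [-1.3, 2, 153], "rot": [0, 0, 0]},
  {"grip": 0.2, "linear": [-1.3, 2, 153], "rot": [0, 0, 0]},
  {"grip": 0.15, "linear": [-1.3, 2, 153], "rot": [0, 0, 0]},
  {"grip": 0.15, "linear": [-1.3, 2, 153], "rot": [0, 0, 0]},
])

```text
clock: 22.1
position: [571.0, 50.4, -9.6]
ee_rot: [1.0, 0.0, 0.002, -0.0]
contact_force: [-1.4, 0.7, 7.3]
gripper_width: 18.9
grasp_force: 58.6
```

Request:
arm_command([
  {"grip": 0.15, "linear": [0, 0, -20], "rot": [0, 0, 0]},
  {"grip": 0.15, "linear": [0, 0, -60], "rot": [0, 0, 0]},
  {"grip": 0.15, "linear": [0, 0, -110], "rot": [0, 0, 0]},
  {"grip": 0.15, "linear": [0, 0, -130], "rot": [0, 0, 0]},
  {"grip": 0.15, "linear": [0, 0, -130], "rot": [0, 0, 0]},
])

```text
clock: 22.72
position: [570.9, 50.4, 120.7]
ee_rot: [1.0, 0.0, 0.002, -0.001]
contact_force: [-0.2, 0.3, 0.4]
gripper_width: 19.1
grasp_force: 58.7
```

```bash
python3 - <<'E'
from h import *
print(arm.read_state()['grasp_force'])
go(482,245,118,12)
E
```

```text
58.725249795243144
lin [ -88.9 -194.6    2.7] rz -0.209 now [570.9  50.4 120.7] 0.0 j [ 0.37  0.37 -0.25 -0.   -0.95  1.2 ] w 19.1
```

Request:
arm_command([
  {"grip": 0.15, "linear": [-89, -194.6, 0], "rot": [0, 0, -0.21]},
  {"grip": 0.15, "linear": [-89, -194.6, 0], "rot": [0, 0, -0.21]},
  {"grip": 0.15, "linear": [-89, -194.6, 0], "rot": [0, 0, -0.21]},
  {"grip": 0.15, "linear": [-89, -194.6, 0], "rot": [0, 0, -0.21]},
  {"grip": 0.15, "linear": [-89, -194.6, 0], "rot": [0, 0, -0.21]},
  {"grip": 0.15, "linear": [-89, -194.6, 0], "rot": [0, 0, -0.21]},
  {"grip": 0.15, "linear": [-89, -194.6, 0], "rot": [0, 0, -0.21]},
])

```text
clock: 23.6
position: [481.0, 243.4, 118.1]
ee_rot: [0.995, 0.104, -0.0, 0.0]
contact_force: [-0.6, -0.1, 0.9]
gripper_width: 18.9
grasp_force: 58.8
```

Request:
arm_command([
  {"grip": 0.15, "linear": [0, 0, 60], "rot": [0, 0, 0]},
  {"grip": 0.15, "linear": [0, 0, 100], "rot": [0, 0, 0]},
  {"grip": 0.15, "linear": [0, 0, 118], "rot": [0, 0, 0]},
  {"grip": 0.15, "linear": [0, 0, 123], "rot": [0, 0, 0]},
  {"grip": 0.15, "linear": [0, 0, 125], "rot": [0, 0, 0]},
  {"grip": 0.15, "linear": [0, 0, 125], "rot": [0, 0, 0]},
])

```text
clock: 24.35
position: [481.7, 244.7, -5.4]
ee_rot: [0.995, 0.105, 0.001, -0.001]
contact_force: [0.0, 0.7, 0.6]
gripper_width: 18.9
grasp_force: 58.8
```

Request:
arm_command([
  {"grip": 0.25, "linear": [0, 0, 0.5], "rot": [0, 0, 0]},
  {"grip": 0.3, "linear": [0, 0, 0.5], "rot": [0, 0, 0]},
  {"grip": 0.5, "linear": [0, 0, 0.5], "rot": [0, 0, 0]},
  {"grip": 0.5, "linear": [0, 0, -30], "rot": [0, 0, 0]},
  {"grip": 0.5, "linear": [0, 0, -90], "rot": [0, 0, 0]},
  {"grip": 0.5, "linear": [0, 0, -150], "rot": [0, 0, 0]},
  {"grip": 1, "linear": [0, 0, -190], "rot": [0, 0, 0]},
  {"grip": 1, "linear": [0, 0, -190], "rot": [0, 0, 0]},
])

```text
clock: 25.35
position: [482.5, 246.0, 187.6]
ee_rot: [0.994, 0.105, 0.004, -0.002]
contact_force: [-0.7, 0.3, -0.4]
gripper_width: 77.0
grasp_force: 0.0
```

```bash
python3 - <<'E'
from h import *
white(28,(482,245))
go(656.5,75,150,0)
E
```

```text
white [496.8 270.4] diam 41.8 [211 140  44  22 191]
white [480.2 244.3] diam 22.2 [247 161  23  24 416]
lin [136.  203.   34.9] rz 0.21 now [481.1 245.1 185. ] 12.0 j [ 0.77  0.26 -0.24 -0.   -1.07  1.01] w 83.6
```

Request:
arm_command([
  {"grip": 1, "linear": [136, 203, 35], "rot": [0, 0, 0.21]},
  {"grip": 1, "linear": [136, 203, 35], "rot": [0, 0, 0.21]},
  {"grip": 1, "linear": [136, 203, 35], "rot": [0, 0, 0.21]},
  {"grip": 1, "linear": [136, 203, 35], "rot": [0, 0, 0.21]},
  {"grip": 1, "linear": [136, 203, 35], "rot": [0, 0, 0.21]},
  {"grip": 1, "linear": [136, 203, 35], "rot": [0, 0, 0.21]},
  {"grip": 1, "linear": [136, 203, 35], "rot": [0, 0, 0.21]},
])

```text
clock: 26.28
position: [655.3, 75.3, 148.3]
ee_rot: [1.0, 0.001, -0.0, 0.0]
contact_force: [-0.5, 0.2, 0.9]
gripper_width: 85.5
grasp_force: 0.0
```

```bash
python3 - <<'E'
from h import *
white(36,(656.5,75))
go(656.5,75,-6,0)
E
```

```text
white [659.4  71.8] diam 44.6 [ 234  149   54   54 2237]
lin [  1.1   0.5 154.8] rz 0.002 now [655.4  75.5 148.8] 0.1 j [ 0.36  0.49  0.02 -0.   -1.1   1.21] w 85.2
```

Request:
arm_command([
  {"grip": 1, "linear": [4, 3.5, 60], "rot": [0, 0, 0]},
  {"grip": 1, "linear": [4, 3.5, 110], "rot": [0, 0, 0]},
  {"grip": 1, "linear": [4, 3.5, 140], "rot": [0, 0, 0]},
  {"grip": 1, "linear": [4, 3.5, 156], "rot": [0, 0, 0]},
  {"grip": 1, "linear": [4, 3.5, 156], "rot": [0, 0, 0]},
  {"grip": 0.6, "linear": [4, 3.5, 156], "rot": [0, 0, 0]},
  {"grip": 0.45, "linear": [4, 3.5, 156], "rot": [0, 0, 0]},
  {"grip": 0.42, "linear": [4, 3.5, 156], "rot": [0, 0, 0]},
  {"grip": 0.42, "linear": [4, 3.5, 156], "rot": [0, 0, 0]},
])

```text
clock: 27.45
position: [661.6, 71.4, -5.3]
ee_rot: [1.0, 0.0, 0.002, -0.0]
contact_force: [-1.2, 1.1, 6.3]
gripper_width: 43.8
grasp_force: 61.6
```

Request:
arm_command([
  {"grip": 0.42, "linear": [0, 0, -20], "rot": [0, 0, 0]},
  {"grip": 0.42, "linear": [0, 0, -60], "rot": [0, 0, 0]},
  {"grip": 0.42, "linear": [0, 0, -110], "rot": [0, 0, 0]},
  {"grip": 0.42, "linear": [0, 0, -160], "rot": [0, 0, 0]},
  {"grip": 0.42, "linear": [0, 0, -160], "rot": [0, 0, 0]},
])

```text
clock: 28.08
position: [662.9, 71.4, 158.3]
ee_rot: [1.0, 0.0, 0.005, -0.001]
contact_force: [0.8, 0.6, -0.4]
gripper_width: 43.9
grasp_force: 61.2
```

```bash
python3 - <<'E'
from h import *
a=np.radians(7);c=np.array([514,-254])
for n,l in(('large',(0,36)),('boss',(0,-36))): print(n,c+np.array([l[0]*np.cos(a)-l[1]*np.sin(a),l[0]*np.sin(a)+l[1]*np.cos(a)]))
go(514-4,-254+36,155,7)
E
```

```text
large [ 509.61270364 -218.26833854]
boss [ 518.38729636 -289.73166146]
lin [-153.1  289.4    1. ] rz -0.122 now [662.9  71.4 158.3] 0.0 j [ 0.35  0.48  0.04  0.   -1.12  1.22] w 43.9
```

Request:
arm_command([
  {"grip": 0.42, "linear": [-153, 289.5, 0], "rot": [0, 0, 1.45]},
  {"grip": 0.42, "linear": [-153, 289.5, 0], "rot": [0, 0, 1.45]},
  {"grip": 0.42, "linear": [-153, 289.5, 0], "rot": [0, 0, 1.45]},
  {"grip": 0.42, "linear": [-153, 289.5, 0], "rot": [0, 0, 1.45]},
  {"grip": 0.42, "linear": [-153, 289.5, 0], "rot": [0, 0, 1.45]},
  {"grip": 0.42, "linear": [-153, 289.5, 0], "rot": [0, 0, 1.45]},
  {"grip": 0.42, "linear": [-153, 289.5, 0], "rot": [0, 0, 1.45]},
  {"grip": 0.42, "linear": [-153, 289.5, 0], "rot": [0, 0, 1.45]},
  {"grip": 0.42, "linear": [-153, 289.5, 0], "rot": [0, 0, 1.45]},
  {"grip": 0.42, "linear": [-153, 289.5, 0], "rot": [0, 0, 1.45]},
])

```text
clock: 29.32
position: [506.8, -218.4, 152.1]
ee_rot: [0.749, -0.662, -0.001, 0.0]
contact_force: [0.1, 0.2, -1.4]
gripper_width: 43.5
grasp_force: 61.3
```

```bash
python3 - <<'E'
from h import *
go(509.6,-218.3,-1.5,-83)
s,p=look('w8.png')
f=p['frame'].copy();a=np.radians(7)
for lx,ly in((80,80),(-80,80),(80,-80),(-80,-80),(0,-36)):
    q=project(p,(514+lx*np.cos(a)-ly*np.sin(a),-254+lx*np.sin(a)+ly*np.cos(a),18),s);print(q.round())
    cv2.circle(f,tuple(int(v) for v in q),3,(255,0,0),1)
p['frame']=f;save(p,'w8.png',s=1.2)
E
```

```text
lin [  0.3  -2.9 153.6] rz 0.001 now [ 506.8 -218.4  152.1] -83.0 j [-0.11  0.31 -0.25 -0.   -1.01  0.24] w 43.5
[167. 221.]
[340. 221.]
[155.  34.]
[353.  34.]
[254.  90.]
```

View pics/w8.png

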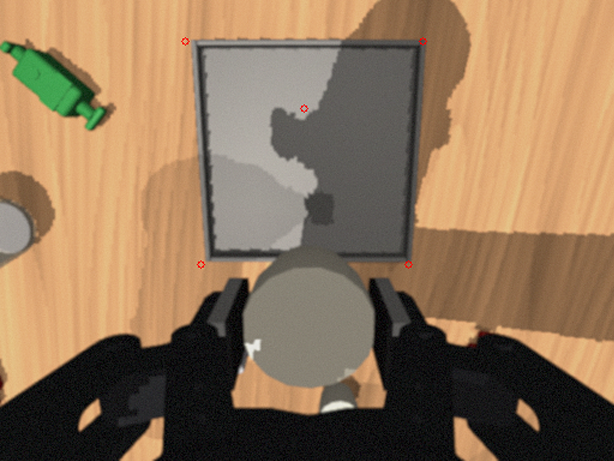

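The square tray fits the marks within about 4 mm, with its centre near (511,-254). The stopper is well placed, so I'll lower it.

Request:
arm_command([
  {"grip": 0.42, "linear": [0, 0, 60], "rot": [0, 0, 0]},
  {"grip": 0.42, "linear": [0, 0, 110], "rot": [0, 0, 0]},
  {"grip": 0.42, "linear": [0, 0, 140], "rot": [0, 0, 0]},
  {"grip": 0.42, "linear": [0, 0, 150], "rot": [0, 0, 0]},
  {"grip": 0.42, "linear": [0, 0, 152.5], "rot": [0, 0, 0]},
  {"grip": 0.42, "linear": [0, 0, 152.5], "rot": [0, 0, 0]},
])

```text
clock: 30.12
position: [508.3, -218.8, 1.3]
ee_rot: [0.749, -0.663, 0.001, -0.001]
contact_force: [-0.3, -0.2, -0.4]
gripper_width: 43.8
grasp_force: 61.3
```

Request:
arm_command([
  {"grip": 0.55, "linear": [0, 0, 0.5], "rot": [0, 0, 0]},
  {"grip": 0.6, "linear": [0, 0, 0.5], "rot": [0, 0, 0]},
  {"grip": 0.75, "linear": [0, 0, 0.5], "rot": [0, 0, 0]},
  {"grip": 0.75, "linear": [0, 0, -30], "rot": [0, 0, 0]},
  {"grip": 0.75, "linear": [0, 0, -90], "rot": [0, 0, 0]},
  {"grip": 0.75, "linear": [0, 0, -150], "rot": [0, 0, 0]},
  {"grip": 0.6, "linear": [0, 0, -160], "rot": [0, 0, 0]},
  {"grip": 0.6, "linear": [0, 0, -160], "rot": [0, 0, 0]},
])

```text
clock: 31.12
position: [507.3, -218.5, 160.8]
ee_rot: [0.748, -0.663, 0.001, -0.001]
contact_force: [-0.6, 0.3, -0.8]
gripper_width: 51.4
grasp_force: 0.0
```

```bash
python3 - <<'E'
from h import *
white(40,(507,-218))
go(568,-72.5,150,-55)
go(568,-72.5,150,35)
E
```

```text
lin [-137.4  -78.7    9.3] rz -0.49 now [ 506.4 -218.3  159.3] -83.1 j [-0.11  0.3  -0.24 -0.   -1.02  0.23] w 51.3
lin [-137.4  -78.7    9.3] rz -2.061 now [ 506.4 -218.3  159.3] -83.1 j [-0.11  0.3  -0.24 -0.   -1.02  0.23] w 51.3
```

Request:
arm_command([
  {"grip": 0.6, "linear": [-137.4, -78.7, 9], "rot": [0, 0, -1.5]},
  {"grip": 0.6, "linear": [-137.4, -78.7, 9], "rot": [0, 0, -1.5]},
  {"grip": 0.6, "linear": [-137.4, -78.7, 9], "rot": [0, 0, -1.5]},
  {"grip": 0.6, "linear": [-137.4, -78.7, 9], "rot": [0, 0, -1.5]},
  {"grip": 0.6, "linear": [-137.4, -78.7, 9], "rot": [0, 0, -1.5]},
  {"grip": 0.6, "linear": [-137.4, -78.7, 9], "rot": [0, 0, -1.5]},
  {"grip": 0.6, "linear": [-137.4, -78.7, 9], "rot": [0, 0, -1.5]},
  {"grip": 0.6, "linear": [-137.4, -78.7, 9], "rot": [0, 0, -2.06]},
  {"grip": 0.6, "linear": [-137.4, -78.7, 9], "rot": [0, 0, -2.06]},
  {"grip": 0.6, "linear": [-137.4, -78.7, 9], "rot": [0, 0, -2.06]},
])

```text
clock: 32.42
position: [567.4, -72.8, 148.4]
ee_rot: [0.977, 0.214, -0.003, -0.0]
contact_force: [-1.0, -0.3, -0.4]
gripper_width: 51.2
grasp_force: 0.0
```

Request:
arm_command([
  {"grip": 0.6, "linear": [0, 0, 0], "rot": [0, 0, 0]},
  {"grip": 0.6, "linear": [0, 0, 0], "rot": [0, 0, 0]},
])

```text
clock: 32.67
position: [568.1, -72.8, 149.8]
ee_rot: [0.978, 0.21, -0.001, -0.0]
contact_force: [1.1, -0.6, -0.1]
gripper_width: 51.3
grasp_force: 0.0
```

```bash
python3 - <<'E'
from h import *
s,p=look(None,[('boss_head',12)])
h=cv2.cvtColor(p['frame'],cv2.COLOR_RGB2HSV)
m=(h[...,1]<45).astype(np.uint8);m=cv2.morphologyEx(m,cv2.MORPH_OPEN,np.ones((3,3)))
n,l,st,c=cv2.connectedComponentsWithStats(m)
for i in range(1,n):
    X=world(p,c[i],20,s)
    if st[i,4]>100 and np.hypot(*(X[:2]-(568,-72)))<60:
        k=np.argwhere(l==i)[:,::-1].astype(np.float32);r=cv2.minAreaRect(k);B=cv2.boxPoints(r)
        W=np.array([world(p,b,16,s)[:2] for b in B]);e=W[1]-W[0];f=W[2]-W[1]
        print(X[:2].round(1),st[i],'box ctr',W.mean(0).round(1),np.linalg.norm(e).round(1),np.linalg.norm(f).round(1),np.degrees(np.arctan2(e[1],e[0])).round(1),np.degrees(np.arctan2(f[1],f[0])).round(1))
go(568,-72.5,-11,35)
E
```

```text
boss_head 0.97 [0.0, 279.0, 48.0, 333.0] [341.9  87.6] diam 50.8
boss_head 0.72 [487.0, 134.0, 512.0, 170.0] [ 676.  -264.5] diam 23.3
[570.9 -72.3] [ 241  131   34   84 1685] box ctr [568.  -74.1] 23.3 76.1 -55.2 -144.8
lin [-1.000e-01 -3.000e-01  1.614e+02] rz -0.187 now [568.5 -72.7 150.4] 24.3 j [ 0.16  0.35 -0.21 -0.   -1.02  1.84] w 51.7
```

Request:
arm_command([
  {"grip": 0.6, "linear": [0, 0.7, 40], "rot": [0, 0, -0.187]},
  {"grip": 0.6, "linear": [0, 0.7, 90], "rot": [0, 0, -0.187]},
  {"grip": 0.6, "linear": [0, 0.7, 130], "rot": [0, 0, -0.187]},
  {"grip": 0.6, "linear": [0, 0.7, 155], "rot": [0, 0, -0.187]},
  {"grip": 0.6, "linear": [0, 0.7, 162], "rot": [0, 0, -0.187]},
  {"grip": 0.6, "linear": [0, 0.7, 162], "rot": [0, 0, -0.187]},
  {"grip": 0.3, "linear": [0, 0.7, 162], "rot": [0, 0, -0.187]},
  {"grip": 0.18, "linear": [0, 0.7, 162], "rot": [0, 0, -0.187]},
  {"grip": 0.15, "linear": [0, 0.7, 162], "rot": [0, 0, -0.187]},
  {"grip": 0.15, "linear": [0, 0.7, 162], "rot": [0, 0, -0.187]},
])

```text
clock: 34.02
position: [570.1, -73.2, -9.2]
ee_rot: [0.953, 0.302, 0.001, 0.0]
contact_force: [-1.8, 1.2, 7.0]
gripper_width: 21.8
grasp_force: 60.5
```

Request:
arm_command([
  {"grip": 0.15, "linear": [0, 0, -20], "rot": [0, 0, 0]},
  {"grip": 0.15, "linear": [0, 0, -60], "rot": [0, 0, 0]},
  {"grip": 0.15, "linear": [0, 0, -110], "rot": [0, 0, 0]},
  {"grip": 0.15, "linear": [0, 0, -140], "rot": [0, 0, 0]},
  {"grip": 0.15, "linear": [0, 0, -140], "rot": [0, 0, 0]},
])

```text
clock: 34.65
position: [570.6, -73.2, 131.9]
ee_rot: [0.954, 0.301, 0.003, 0.001]
contact_force: [0.1, 0.3, -1.5]
gripper_width: 22.0
grasp_force: 59.7
```

```bash
python3 - <<'E'
from h import *
go(515.5,-289.5,130,7)
E
```

```text
lin [-169.4  145.4    1.4] rz 0.49 now [570.6 -73.2 131.9] 35.1 j [ 0.15  0.36 -0.23  0.   -0.97  2.03] w 22.0
```

Request:
arm_command([
  {"grip": 0.15, "linear": [-169.4, 145.4, 0], "rot": [0, 0, 0.49]},
  {"grip": 0.15, "linear": [-169.4, 145.4, 0], "rot": [0, 0, 0.49]},
  {"grip": 0.15, "linear": [-169.4, 145.4, 0], "rot": [0, 0, 0.49]},
  {"grip": 0.15, "linear": [-169.4, 145.4, 0], "rot": [0, 0, 0.49]},
  {"grip": 0.15, "linear": [-169.4, 145.4, 0], "rot": [0, 0, 0.49]},
  {"grip": 0.15, "linear": [-169.4, 145.4, 0], "rot": [0, 0, 0.49]},
  {"grip": 0.15, "linear": [-169.4, 145.4, 0], "rot": [0, 0, 0.49]},
  {"grip": 0.15, "linear": [-169.4, 145.4, 0], "rot": [0, 0, 0.49]},
])

```text
clock: 35.65
position: [514.3, -288.7, 129.0]
ee_rot: [0.998, 0.062, -0.0, -0.0]
contact_force: [0.7, -0.2, -1.3]
gripper_width: 21.9
grasp_force: 59.7
```

```bash
python3 - <<'E'
from h import *
look(None,[('large_stopper',25),('square_tray',11)])
p=imaging.get_image('scene')
for x in models.spot_in(p,'large_stopper')[:2]: 
    r=x['rect'];print(x, world(p,((r[0]+r[2])/2,(r[1]+r[3])/2),22))
go(515.5,-289.5,-4.5,7)
E
```

```text
large_stopper 0.61 [132.0, 152.0, 196.0, 211.0] [ 505.7 -215.1] diam 52.4
square_tray 0.94 [110.0, 75.0, 320.0, 264.0] [ 517.2 -253.4] diam 176.5
{'rect': [138.0, 203.8, 163.1, 225.9], 'score': 0.76} [ 516.29544443 -216.44002822   22.        ]
lin [  1.3   0.3 133.7] rz 0.001 now [ 514.2 -289.4  129.2] 7.0 j [-0.24  0.39 -0.19 -0.   -0.99  1.93] w 21.9
```

Request:
arm_command([
  {"grip": 0.15, "linear": [0, 0, 55], "rot": [0, 0, 0]},
  {"grip": 0.15, "linear": [0, 0, 100], "rot": [0, 0, 0]},
  {"grip": 0.15, "linear": [0, 0, 125], "rot": [0, 0, 0]},
  {"grip": 0.15, "linear": [0, 0, 131], "rot": [0, 0, 0]},
  {"grip": 0.15, "linear": [0, 0, 133.5], "rot": [0, 0, 0]},
  {"grip": 0.15, "linear": [0, 0, 133.5], "rot": [0, 0, 0]},
])

```text
clock: 36.65
position: [514.9, -290.0, -3.1]
ee_rot: [0.998, 0.061, 0.001, 0.0]
contact_force: [-0.5, -0.6, -1.5]
gripper_width: 22.1
grasp_force: 59.6
```

Request:
arm_command([
  {"grip": 0.28, "linear": [0, 0, 0.5], "rot": [0, 0, 0]},
  {"grip": 0.35, "linear": [0, 0, 0.5], "rot": [0, 0, 0]},
  {"grip": 0.45, "linear": [0, 0, 0.5], "rot": [0, 0, 0]},
  {"grip": 0.45, "linear": [0, 0, -30], "rot": [0, 0, 0]},
  {"grip": 0.45, "linear": [0, 0, -90], "rot": [0, 0, 0]},
  {"grip": 0.45, "linear": [0, 0, -150], "rot": [0, 0, 0]},
  {"grip": 0.45, "linear": [0, 0, -210], "rot": [0, 0, 0]},
  {"grip": 0.45, "linear": [0, 0, -240], "rot": [0, 0, 0]},
  {"grip": 0.45, "linear": [0, 0, -240], "rot": [0, 0, 0]},
])

```text
clock: 37.78
position: [515.3, -290.2, 239.3]
ee_rot: [0.998, 0.061, 0.003, 0.001]
contact_force: [0.2, -0.4, -1.3]
gripper_width: 38.5
grasp_force: 0.0
```

```bash
python3 - <<'E'
from h import *
look(None,[('large_stopper',25),('square_tray',11),('boss_head',16)])
q=imaging.get_image('wrist');p=imaging.get_image('side')
a=cv2.resize(q['frame'][30:270,60:360],(400,320));b=cv2.resize(p['frame'][80:380,100:400],(320,320))
q['frame']=np.hstack([a,b]);save(q,'final.png')
E
```

```text
large_stopper 0.7 [165.0, 138.0, 210.0, 181.0] [ 506.3 -214.7] diam 50.1
square_tray 0.57 [150.0, 84.0, 300.0, 227.0] [ 513.2 -255.2] diam 173.2
boss_head 0.91 [239.0, 2.0, 279.0, 21.0] [ 668.4 -274.9] diam 41.8
boss_head 0.78 [244.0, 126.0, 265.0, 194.0] [ 512.9 -289. ] diam 23.9
```

View pics/final.png

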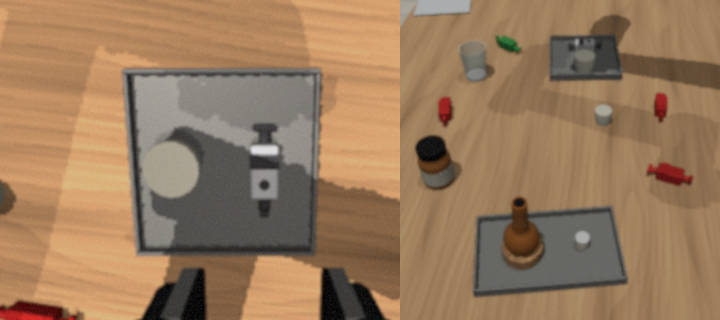

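The final view shows everything in place: large stopper upright and boss head flat in the square tray, flask upright in its ring and the small stopper in the oblong tray. Nothing touches a wall.

```bash
python3 -c "
from bench import job
print(job.job_done())"
```

```text
the job is handed in; nothing more can be done
None
```

Both kits are made up and the job is handed in at about 38 s on the clock: the ring, flask and small stopper are in the oblong tray, and the boss head and large stopper are in the square tray. The last pictures showed everything upright or flat and clear of the walls; the judging result was not reported back.

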